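# Tap the rondels home in a stained-glass panel

### The arm

A 6-joint arm with a two-finger parallel gripper is mounted at the origin on the work surface. World frame = base frame: x ahead of the robot, y to its left, z up, the work surface at z = 0. Lengths are in m, angles in rad, forces in N, time in s.
With the tool pointing down it reaches from about 0.275 to 0.85 m from the base axis. Payload 19 kg.
Tool frame: the origin (TCP) lies on the centre line of the jaws, within the pads' length; the fingertips stand 8 mm ahead of it and the grasp point (between the pads) lies 11 mm behind it; z points along the fingers, y is the line along which they close (so a half turn about z gives the same grasp; the last joint's range is limited). The gripper opens to 85 mm and grips with 20 to 120 N. Pads are 22 mm wide; open, the fingers measure 114 mm over their backs; the gripper's body (76 mm by 85 mm) begins 54 mm behind the grasp point. The pads swing forward as they close: fully open they stand 13 mm farther back than shut.
Start: joints at [-1.251, 0.15, 1.437, -0, 1.554, -0.134], TCP at [0.252, -0.517, 0.239] pointing down, gripper open.
Joint ranges: [-2.8, 2.8], [-0.68, 2.1], [0.12, 2.68], [-1.39, 4.53], [0.16, 2.79], [-2.81, 2.81]. Speed limits (rad/s): [1.89, 1.89, 2.22, 3.01, 3.01, 3.01].

### API

Orientations are given as a unit quaternion [x, y, z, w].
In Python, from plant import r, cams gives the robot as it stands.
- The arm moves only by the shell command python3 -m creep 'ROWS' [OPENING] [FORCE]. ROWS is text: rows parted by semicolons, each of 4 numbers parted by spaces: the shift along the world's x, y, z in m, then the turn about the world's z in degrees. A call has 1 to 8 rows; each row is the pose to reach, as a shift and turn from the pose commanded when the call began; what a row does not reach only later rows make up. A row lasts 1/10 s, in which the tool goes at most 50 mm and 8.59 degrees, less where a joint would pass 70% of its speed; a pose out of reach is approached as far as the arm can. A call with a gripper value outside its range is refused whole. OPENING is the finger opening in m, from 0 to 0.0854, set as the call begins (- or left out, the last holds). The fingers move at their own pace and stop on an object; FORCE is the grip in N (left out, the last holds). Time passes only in rows, so rows that repeat a pose let the fingers close. It gives the time, the measured TCP pose, the force, the opening and the grip force at its end, in the units of the state.
- r.read_state(): the state, without advancing time (a new reading comes with each control period).
- cams.read_camera(name): name is "scene" or "top" or "wrist"; returns a dict with "pixels" (480x640x3 uint8, blue, green, red), "camera_matrix" (3x3 intrinsics, pixels), "k1" (the pictures are not rectified: a ray, as slopes to the right and down, at radius r is drawn at 1 + k1 r^2 times it, then the intrinsics apply), "rvec" (rotation vector, rad) and "tvec" (3), from world to camera coordinates, as OpenCV has them. Camera axes: x right, y down, z forward; pixel columns grow to the right and rows downward; lengths in m; the calibration is good to about 2 mm. A picture is of the moment at which its call begins. There is no depth.
- r.sign_off(): hands the job in; it is judged then, once.
The state is a dict: "clock": time; "joints": joint angles; "joint_vel": joint speeds; "joint_efforts": joint torques, N m; "ee_pos": TCP position; "tool_rot": TCP orientation; "contact_force": force on the tool from outside, world axes, zero at the start; "wrist_torque": the same for the moment, N m; "opening": opening from 0.0 (shut) to 1.0 (fully open); "grip_force": force on a finger pad.
Only numpy, scipy, OpenCV 4.12 (cv2) and the standard library are available. Lean on these libraries where they do the work, as an engineer would, in place of code of your own. Each camera call takes 0.05 s, during which the arm holds its last target. There are 200 camera calls.

### The job

Three of the four round glass rondels in the stained-glass panel have to go home before soldering: with the fingertips, press the red one, then the amber one, then the blue one gently down until each is flush with its lead ring, taking the fingers off each before touching the next. Do not touch the green rondel, do not pull any rondel upwards, and leave the other things on the bench and board where they are. Glass breaks: no hard pushes.

Things in the scene. Friction and masses are not known exactly. Their poses are not given: they have to be found in the camera images.
- board: plywood board 360 x 310 x 12 mm fixed to the bench, with a stained-glass panel on it (240 mm along board x, 210 mm along y, top 24 mm above the bench) and two low battens (top 22 mm). Four round rondels sit in the panel, 60 mm from the origin along x and 50 mm along y; which colour sits where varies. Origin: centre of the board's underside, z up.
- red (a joint): press depth of the red rondel (to be pressed), m: 0.008 is fully home, flush with its lead ring, on a padded stop (past 8 N the pad yields 1 mm per 4 N, and returns); it starts between -0.002 and 0.002 (6 to 10 mm proud); negative is pulled out. It slides only up and down, against about 4 N of friction plus 0.06 N per mm/s of speed, and stays where it is left.
- red_top (a point): centre of the flat top face of the red glass rondel, a disc 56 mm across and 8 mm thick, in a grey lead ring 68 mm across whose top is 30 mm above the bench. This point moves down with the rondel and is 30 mm above the bench when it is home.
- amber (a joint): press depth of the amber rondel (to be pressed), m: 0.008 is fully home, flush with its lead ring, on a padded stop (past 8 N the pad yields 1 mm per 4 N, and returns); it starts between -0.002 and 0.002 (6 to 10 mm proud); negative is pulled out. It slides only up and down, against about 4 N of friction plus 0.06 N per mm/s of speed, and stays where it is left.
- amber_top (a point): centre of the flat top face of the amber glass rondel, a disc 56 mm across and 8 mm thick, in a grey lead ring 68 mm across whose top is 30 mm above the bench. This point moves down with the rondel and is 30 mm above the bench when it is home.
- blue (a joint): press depth of the blue rondel (to be pressed), m: 0.008 is fully home, flush with its lead ring, on a padded stop (past 8 N the pad yields 1 mm per 4 N, and returns); it starts between -0.002 and 0.002 (6 to 10 mm proud); negative is pulled out. It slides only up and down, against about 4 N of friction plus 0.06 N per mm/s of speed, and stays where it is left.
- blue_top (a point): centre of the flat top face of the blue glass rondel, a disc 56 mm across and 8 mm thick, in a grey lead ring 68 mm across whose top is 30 mm above the bench. This point moves down with the rondel and is 30 mm above the bench when it is home.
- green (a joint): press depth of the green rondel (to be left alone), m: 0.008 is fully home, flush with its lead ring, on a padded stop (past 8 N the pad yields 1 mm per 4 N, and returns); it starts between -0.002 and 0.002 (6 to 10 mm proud); negative is pulled out. It slides only up and down, against about 4 N of friction plus 0.06 N per mm/s of speed, and stays where it is left.
- green_top (a point): centre of the flat top face of the green glass rondel, a disc 56 mm across and 8 mm thick, in a grey lead ring 68 mm across whose top is 30 mm above the bench. This point moves down with the rondel and is 30 mm above the bench when it is home.
- foil_roll: copper foil roll, a flat ring 40 mm across and 8 mm high lying on the middle of the panel between the rondels; origin at the centre of its underside (loose; leave it alone)
- flux_brush: flux brush 160 mm long lying on the edge of the plywood board nearest the robot; origin at the centre of its underside (loose; leave it alone)
- solder_spool: reel of solder standing on the bench, black flanges, 54 mm across, 44 mm high; origin at the centre of its underside (loose; leave it alone)
- flux_jar: jar 60 mm across and 70 mm high on the bench; origin at the centre of its underside (loose; leave it alone)
- hammer: small hammer 220 mm long lying on the bench; origin at its underside (loose; leave it alone)
- mug: blue mug 80 mm across and 90 mm high on the bench; origin at the centre of its underside (loose; leave it alone)
- glass_offcut: loose offcut of green glass, 70 x 50 x 6 mm, rectangular, lying on the bench; origin at the centre of its underside (loose; leave it alone)

How it is judged:
On the way, in this order (a step that is already met when the one before it is completed fails the run):
1. the red rondel is flush and released, amber and blue still up (value of joint red above 0.0065 m and value of joint each of amber, blue below 0.004 m and contact force between the fingers and red below 0.2 N), for 0.1 s.
2. the amber rondel is flush and released too, blue still up (value of joint each of red, amber above 0.0065 m and value of joint blue below 0.004 m and contact force between the fingers and amber below 0.2 N), for 0.1 s.
3. the blue rondel is flush and released too (value of joint each of red, amber, blue above 0.0065 m and contact force between the fingers and blue below 0.2 N), for 0.1 s.
At the end, for the whole second after the job is handed in: The red, amber and blue rondels are each within 1.5 mm of fully home (joint above 0.0065 m), the green one stands within 2 mm of where it started, and every loose thing is within 20 mm of where it started (value of joint each of red, amber, blue above 0.0065 m and distance of green_top from where it was at the start of the episode below 0.002 m and distance of each of foil_roll, flux_brush, solder_spool, flux_jar, hammer, mug, glass_offcut from where it was at the start of the episode below 0.02 m); the robot touches nothing.
It fails at once if amber is touched before red is home, or blue before red and amber are home ((contact force between the fingers and amber above 0.5 N and value of joint red below 0.0065 m) or (contact force between the fingers and blue above 0.5 N and value of joint any of red, amber below 0.0065 m)).
It fails at once if the green rondel is touched or moved (contact force between any of the fingers, the arm and green above 0.5 N or distance of green_top from where it was at the start of the episode above 0.002 m).
It fails at once if a rondel is pulled upwards out of its ring (value of joint any of red, amber, blue, green below -0.0045 m).
It fails at once if a rondel is pushed harder than 30 N (contact force between the fingers and red above 30 N or contact force between the fingers and amber above 30 N or contact force between the fingers and blue above 30 N or contact force between the fingers and green above 30 N).
It fails at once if a loose thing is moved or lifted by more than 20 mm (distance of any of foil_roll, flux_brush, solder_spool, flux_jar, hammer, mug, glass_offcut from where it was at the start of the episode above 0.02 m).
It also fails if it takes over 45 s, if anything falls off the work surface, if the arm or the gripper's body presses on something with over 40 N, if the wrist force passes 120 N, or if a joint passes its speed limit or range.

## Working session

There is one attempt and no reset: what is moved stays moved. The work goes in short steps, Python scripts to look and compute and a shell command to move; the robot and the scene stay as the last step left them, time stands still between calls to the robot, and variables do not carry over. Pictures are saved under pics/ and viewed, at most 10 in all, crops included, and the job is handed in when it is done.

```bash
mkdir -p pics
cat > h.py <<'E'
import cv2,numpy as np
def px2w(c,u,v,z):
    K=c["camera_matrix"];K=np.array(K);R=cv2.Rodrigues(np.array(c["rvec"],float))[0];t=np.array(c["tvec"],float).ravel()
    d=np.array([(u-K[0,2])/K[0,0],(v-K[1,2])/K[1,1]]);s=d.copy()
    for _ in range(30): s=d/(1+c["k1"]*(s@s))
    ray=R.T@np.array([*s,1]);o=-R.T@t
    return o+ray*(z-o[2])/ray[2]
E
python3 - <<'E'
from plant import r,cams
import cv2,pickle
c={}
for n in("top","scene"):
    c[n]=cams.read_camera(n);cv2.imwrite(f"pics/{n}0.png",c[n]["pixels"])
pickle.dump(c,open("c0.pkl","wb"))
s=r.read_state();print(s["clock"],s["ee_pos"],s["tool_rot"],s["contact_force"])
E
```

```text
0.1 [ 0.25202149 -0.51661359  0.23877449] [ 9.74367548e-01  2.24961394e-01 -2.64242035e-05 -5.01488786e-04] [ 0.2467911   0.53401123 -0.44890921]
```

View pics/top0.png

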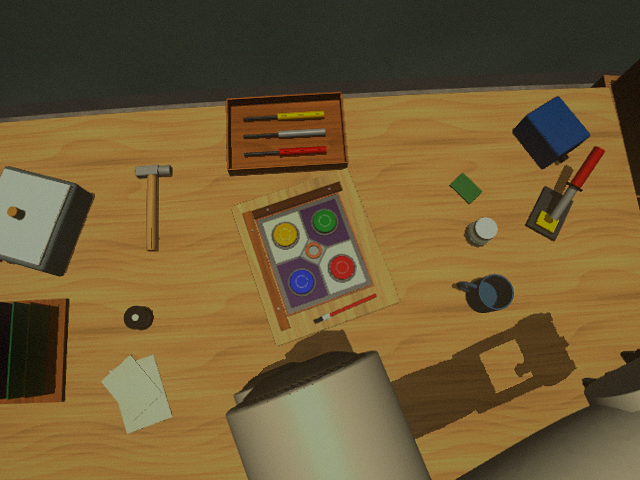

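View pics/scene0.png

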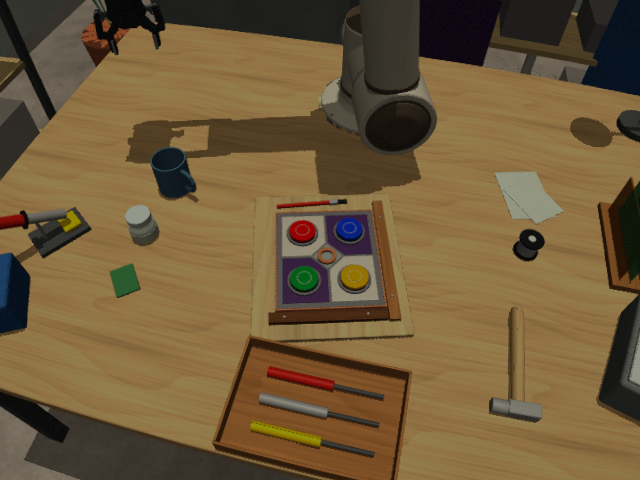

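The top view shows red at about (342,267), amber (285,234), blue (301,281) and green (324,221). The scene view shows red (302,232), blue (349,229), green (305,279) and amber (355,277). I'll measure the centres by colour in both views.

Run:
```python
import pickle,cv2,numpy as np
from h import px2w
c=pickle.load(open("c0.pkl","rb"))
P={"top":dict(red=(342,267),amber=(285,234),blue=(301,281),green=(324,221)),"scene":dict(red=(302,232),amber=(355,277),blue=(349,229),green=(305,279))}
H=dict(red=0,amber=23,blue=117,green=60)
for n in P:
    hsv=cv2.cvtColor(c[n]["pixels"],cv2.COLOR_BGR2HSV).astype(int)
    for k,(u,v) in P[n].items():
        d=abs(hsv[...,0]-H[k]);d=np.minimum(d,180-d)
        m=((d<10)&(hsv[...,1]>150)&(hsv[...,2]>60)).astype(np.uint8)
        yy,xx=np.mgrid[:480,:640];m[(xx-u)**2+(yy-v)**2>22**2]=0
        cn=max(cv2.findContours(m,0,1)[0],key=cv2.contourArea)
        (a,b),ax,_=cv2.fitEllipse(cv2.convexHull(cn))
        print(n,k,round(a,1),round(b,1),np.round(ax,1),px2w(c[n],a,b,.038).round(4))
```

```text
top red 341.7 267.2 [23.2 23.4] [ 0.5092 -0.0646  0.038 ]
top amber 284.8 234.1 [22.4 23.4] [0.5972 0.0644 0.038 ]
top blue 301.3 281.2 [23.  23.4] [0.482  0.0318 0.038 ]
top green 324.3 220.6 [21.5 22.6] [ 0.6245 -0.0314  0.038 ]
scene red 301.9 230.4 [21.  26.2] [ 0.5149 -0.066   0.038 ]
scene amber 354.2 276.4 [24.4 28.1] [0.6022 0.0626 0.038 ]
scene blue 349.0 228.0 [21.3 25.8] [0.4852 0.0294 0.038 ]
scene green 303.7 277.6 [23.4 27.4] [ 0.6282 -0.0336  0.038 ]
```

Spacing comes out at 100 mm and 120 mm, which matches, so I'll use the averages: red (0.511,-0.065), amber (0.599,0.064), blue (0.483,0.031). Next I shut the gripper and move over red.

```bash
python3 -m creep '0.01 0.02 0 0; 0.03 0.055 0 0; 0.055 0.095 0 0; 0.08 0.138 0 0; 0.104 0.18 0 0; 0.128 0.222 0 0; 0.152 0.265 0 0; 0.176 0.307 0 0' 0 20; python3 -m creep '0.024 0.042 0 0; 0.048 0.084 0 0; 0.067 0.116 -0.02 0; 0.08 0.138 -0.06 0; 0.083 0.145 -0.1 0; 0.083 0.145 -0.12 0; 0.083 0.145 -0.13 0; 0.083 0.145 -0.13 0'
```

```text
clock: 0.9
ee_pos: [0.4285, -0.2078, 0.2392]
tool_rot: [0.974, 0.225, 0.0, -0.0]
contact_force: [1.0, -0.2, 0.1]
opening: 0.001
grip_force: 0.0
clock: 1.7
ee_pos: [0.5106, -0.0648, 0.1084]
tool_rot: [0.974, 0.225, -0.001, -0.0]
contact_force: [0.2, -0.8, 1.1]
opening: -0.002
grip_force: 0.0
```

Run:
```python
from plant import r,cams
import cv2,numpy as np
a=cams.read_camera("scene")["pixels"][140:320,220:440]
b=cams.read_camera("wrist")["pixels"]
cv2.imwrite("pics/a1.png",np.hstack([cv2.resize(a,(440,360)),cv2.resize(b,(360,360))]))
```

```text
(no output)
```

View pics/a1.png

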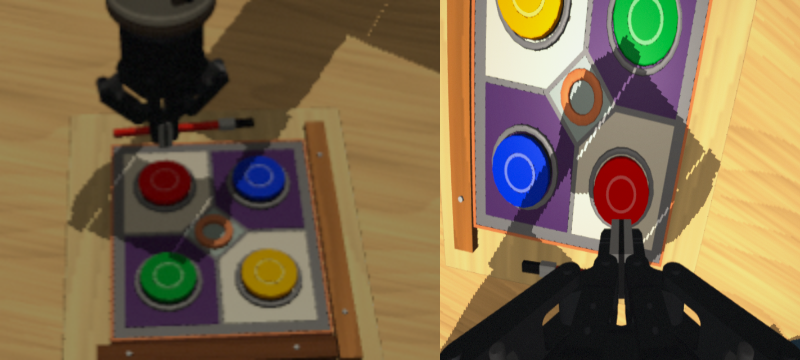

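The fingertips are shut and lined up over the red disc in both views (left crop: tips at about (165,140), above red at (165,180)). I'll descend to just above it.

```bash
python3 -m creep '0 0 -0.02 0; 0 0 -0.04 0; 0 0 -0.052 0; 0 0 -0.055 0; 0 0 -0.055 0'; python3 -m creep '0 0 -0.002 0; 0 0 -0.004 0; 0 0 -0.006 0; 0 0 -0.008 0; 0 0 -0.008 0'
```

```text
clock: 2.3
ee_pos: [0.5113, -0.065, 0.0549]
tool_rot: [0.974, 0.225, 0.0, 0.0]
contact_force: [0.5, -0.5, 0.6]
opening: 0.002
grip_force: 0.0
clock: 2.8
ee_pos: [0.5109, -0.0648, 0.0461]
tool_rot: [0.974, 0.225, -0.0, -0.0]
contact_force: [-0.5, -0.3, 0.7]
opening: 0.001
grip_force: 0.0
```

```bash
python3 -m creep '0 0 -0.001 0; 0 0 -0.002 0; 0 0 -0.003 0; 0 0 -0.004 0; 0 0 -0.004 0'; python3 -m creep '0 0 -0.001 0; 0 0 -0.002 0; 0 0 -0.003 0; 0 0 -0.0035 0; 0 0 -0.0035 0'
```

```text
clock: 3.3
ee_pos: [0.5111, -0.0648, 0.0422]
tool_rot: [0.974, 0.225, 0.0, -0.0]
contact_force: [-0.4, -0.3, 0.6]
opening: -0.002
grip_force: 0.4
clock: 3.8
ee_pos: [0.5111, -0.0648, 0.0387]
tool_rot: [0.974, 0.225, 0.0, -0.0]
contact_force: [0.5, 0.4, 0.7]
opening: -0.0
grip_force: 0.5
```

```bash
for i in 1; do :; done; python3 -m creep '0 0 -0.001 0; 0 0 -0.002 0' | sed -n '2p;4p'
python3 - <<'E'
from plant import r,cams
import cv2,numpy as np
a=cams.read_camera("scene")["pixels"][200:310,250:410]
b=cams.read_camera("wrist")["pixels"][180:400,200:520]
cv2.imwrite("pics/a2.png",np.hstack([cv2.resize(a,(400,275),interpolation=2),cv2.resize(b,(400,275))]))
E
```

```text
ee_pos: [0.5112, -0.0648, 0.037]
contact_force: [-2.7, 1.0, 11.5]
```

View pics/a2.png

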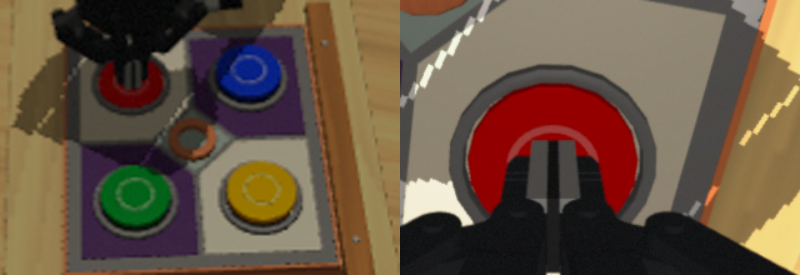

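Red is flush in its ring, and the 11.5 N reading means the pad is being reached. So TCP z of about 0.038 is home. I'll lift, then move to above amber.

```bash
python3 -m creep '0 0 0.003 0; 0 0 0.015 0; 0 0 0.045 0; 0 0 0.055 0; 0 0 0.055 0' ; python3 -m creep '0.015 0.02 0 0; 0.04 0.058 0 0; 0.065 0.095 0 0; 0.083 0.122 0 0; 0.088 0.129 -0.015 0; 0.088 0.129 -0.035 0; 0.088 0.129 -0.038 0; 0.088 0.129 -0.038 0'
python3 - <<'E'
from plant import r,cams
import cv2,numpy as np
a=cams.read_camera("scene")["pixels"][200:310,250:410]
b=cams.read_camera("wrist")["pixels"][120:395,120:520]
cv2.imwrite("pics/a3.png",np.hstack([cv2.resize(a,(400,275),interpolation=2),b]))
E
```

```text
clock: 4.6
ee_pos: [0.5118, -0.065, 0.0936]
tool_rot: [0.974, 0.225, 0.001, 0.001]
contact_force: [-0.2, 0.0, -0.7]
opening: 0.001
grip_force: 0.0
clock: 5.4
ee_pos: [0.5982, 0.0637, 0.0527]
tool_rot: [0.974, 0.225, -0.001, -0.0]
contact_force: [0.8, -0.6, 0.8]
opening: -0.004
grip_force: 0.0
```

View pics/a3.png

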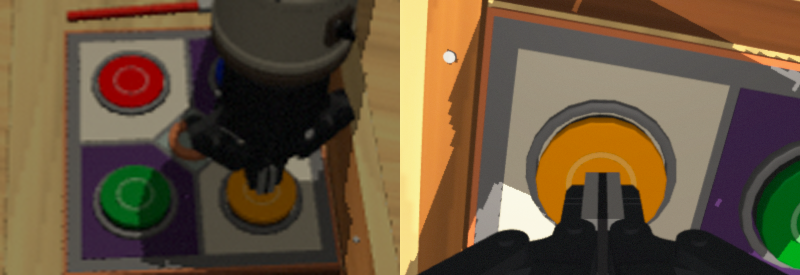

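Red sits flush (130,80), and the tips are over the middle of amber. I'll press amber to the same height, then lift.

```bash
python3 -m creep '0 0 -0.003 0; 0 0 -0.005 0; 0 0 -0.007 0; 0 0 -0.009 0; 0 0 -0.011 0; 0 0 -0.013 0; 0 0 -0.0145 0; 0 0 -0.0155 0' ; python3 -m creep '0 0 -0.001 0; 0 0 -0.0015 0'
```

```text
clock: 6.3
ee_pos: [0.5991, 0.0641, 0.0382]
tool_rot: [0.974, 0.225, 0.0, 0.0]
contact_force: [-0.4, -1.7, 3.0]
opening: 0.0
grip_force: 2.0
clock: 6.5
ee_pos: [0.5992, 0.0641, 0.0371]
tool_rot: [0.974, 0.225, 0.0, 0.0]
contact_force: [-3.1, -2.1, 10.2]
opening: -0.0
grip_force: 5.4
```

```bash
python3 -m creep '0 0 0.003 0; 0 0 0.015 0; 0 0 0.045 0; 0 0 0.055 0; 0 0 0.055 0' ; python3 -m creep '-0.02 -0.006 0 0; -0.06 -0.017 0 0; -0.095 -0.027 0 0; -0.112 -0.032 0 0; -0.116 -0.033 -0.015 0; -0.116 -0.033 -0.035 0; -0.116 -0.033 -0.038 0; -0.116 -0.033 -0.038 0'
python3 - <<'E'
from plant import r,cams
import cv2,numpy as np
a=cams.read_camera("scene")["pixels"][200:310,250:410]
b=cams.read_camera("wrist")["pixels"][120:395,120:520]
cv2.imwrite("pics/a4.png",np.hstack([cv2.resize(a,(400,275),interpolation=2),b]))
E
```

```text
clock: 7.0
ee_pos: [0.5999, 0.0643, 0.0938]
tool_rot: [0.974, 0.225, 0.001, 0.0]
contact_force: [-0.8, 1.0, -0.4]
opening: -0.004
grip_force: 0.0
clock: 7.8
ee_pos: [0.4826, 0.0313, 0.0531]
tool_rot: [0.974, 0.225, -0.001, -0.0]
contact_force: [-0.0, -0.6, 0.3]
opening: -0.001
grip_force: 0.0
```

View pics/a4.png

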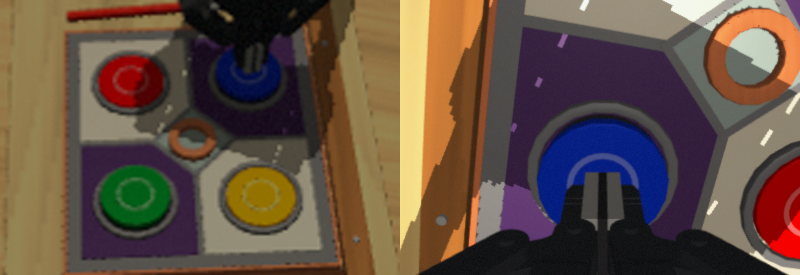

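Amber is flush (260,195), green is still proud, and the tips are centred over blue. Now I'll press blue.

```bash
python3 -m creep '0 0 -0.003 0; 0 0 -0.005 0; 0 0 -0.007 0; 0 0 -0.009 0; 0 0 -0.011 0; 0 0 -0.013 0; 0 0 -0.0145 0; 0 0 -0.0155 0' ; python3 -m creep '0 0 -0.001 0; 0 0 -0.0015 0'
```

```text
clock: 8.7
ee_pos: [0.4832, 0.0312, 0.0382]
tool_rot: [0.974, 0.225, 0.0, -0.0]
contact_force: [1.2, 0.7, 3.9]
opening: -0.003
grip_force: 2.0
clock: 8.9
ee_pos: [0.4832, 0.0312, 0.037]
tool_rot: [0.974, 0.225, 0.0, -0.0]
contact_force: [-1.8, 1.5, 10.7]
opening: 0.0
grip_force: 5.5
```

```bash
python3 -m creep '0 0 0.003 0; 0 0 0.015 0; 0 0 0.045 0; 0 0 0.09 0; 0 0 0.13 0; 0 0 0.15 0; 0 0 0.15 0; 0 0 0.15 0'
python3 - <<'E'
from plant import r,cams
import cv2,numpy as np
a=cams.read_camera("scene")["pixels"][200:310,250:410]
b=cams.read_camera("wrist")["pixels"][100:375,120:520]
cv2.imwrite("pics/a5.png",np.hstack([cv2.resize(a,(400,275),interpolation=2),b]))
E
```

```text
clock: 9.7
ee_pos: [0.4828, 0.0312, 0.1869]
tool_rot: [0.974, 0.225, 0.0, -0.0]
contact_force: [-1.1, -0.8, 0.1]
opening: -0.005
grip_force: 0.0
```

View pics/a5.png

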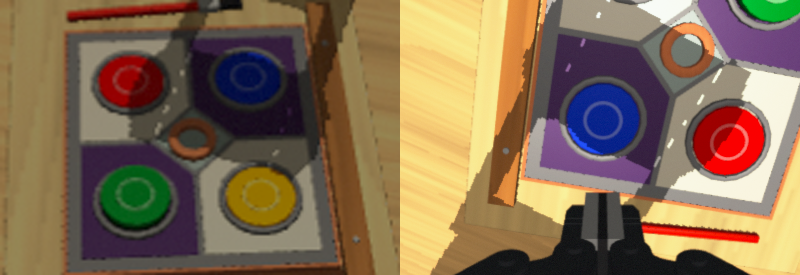

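Red, blue and amber are flush. Green stays proud at (135,193), the roll and brush haven't moved, and the arm is clear.

```bash
python3 -c "
from plant import r
print(r.sign_off())"
```

```text
the job is handed in; nothing more can be done
None
```

I pressed the red, amber and blue rondels flush in that order with at most about 12 N measured at the end of each press, didn't touch green, and handed the job in at about 10 s; the hand-in gave no verdict.

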